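Roll the filter wheel up into the scanner dock

TASK

The filter wheel standing at the foot of the scanner's loading track must be docked: roll it on its rim up the track and over the crest, without lifting it off the track, letting it tip over or skidding it, then press it on gently until the sliding contact shoe at the end is fully home, feeling for the end and never forcing it. Leave the wheel standing in the dock with its index bar near the top, and do not disturb the other things on the bench.

Things in the scene. Friction and masses are not known exactly. Their poses are not given: they have to be found in the camera images.
- wheel: Filter wheel: disc 76 mm diameter, 22 mm thick, 0.3 to 0.5 kg, standing on its rim. Fixed in it is a steel axle: a stub 10 mm in diameter, 15 mm long, on each face, 52 mm over both ends. Origin: its centre. y: the axle; at the start x points the way to roll and z up; both turn with the wheel. It rolls easily if both stubs are pushed from behind, a finger beside each face (gap of 38 to 40 mm).
- index (a point): On the wheel: its index bar, a straight radial bar 6 by 22 mm on each face (the other five marks are round windows). The point lies 24 mm from the centre towards the wheel's -z, straight below it at the start. Rolled all the way without skidding, it comes out within about 35 degrees of the top.
- track: Black loading track, fixed. Origin: on the table under the crest, on the centre line; x: the way to roll, z up. A steel floor 28 mm wide rises at 8 degrees to the crest (x = 0), then falls at 4 degrees into the dock. Kerbs 8 mm high and wide line both sides, 1.8 mm of play beside the wheel. A scanner column 190 mm wide, 200 mm high stands from x = 210 mm on; nothing is above the wheel.
- crest (a point): The crest: middle of the highest line of the track's floor, 22 mm above the table. The wheel's centre is 60 mm above the table there.
- low_end (a point): Middle of the top edge, facing the wheel, of the 22 mm high bar across the track's low end. The wheel starts resting against it, its centre 65 mm before the crest and 51 mm above the table. Fingers can come down behind the wheel above the bar.
- shoe (a joint): Travel (m) of the contact shoe, a black block 34 mm wide and high with brass contacts on top, closing the dock's far end: 0 out, 0.014 fully home (pushed along the track's x); starts at 0 to 0.005. The wheel moves it with 3 to 6 N; it stays put. Stiff end stop (6 N per mm). Push it with the wheel only, with under 14 N. Its place is not measured: when home the wheel's centre is anywhere 32 to 76 mm past the crest.
- oil_bottle: Bystander: small amber bottle, 36 mm diameter, 60 mm high, beside the track's far side from the robot. Origin: centre of its underside.
- jar: Bystander: small white jar, 44 mm diameter, 50 mm high, between track and robot. Origin: centre of its underside.
- screwdriver: Bystander: screwdriver 160 mm long lying beside the track on the robot's side. Origin: middle of its underside, x along it.
- spare_wheel: Bystander: a second wheel of the same shape that lies flat on the table, away from the track's low end. It stays there. Origin: its centre, 26 mm above the table.
- chip_tray: Bystander: grey tray 110 x 90 x 22 mm of glass chips, far from the track.
- lens_pot: Bystander: open steel pot 60 mm in diameter, 45 mm high, beyond the scanner column.
- tip_box: Bystander: clear open box 90 x 120 x 50 mm with white tips, left of the robot.
There are look-alikes about, which are no part of the job. What is shaped like the wheel but yellow is not meant.

How it is judged:
By the outcome, as a careful person would: the job done as asked, in the order asked, and still so for the second after the job is handed in, with the robot touching nothing.
It also fails if it takes over 51 s, if anything falls off the work surface, if the arm or the gripper's body presses on something with over 40 N, if the wrist force passes 120 N, or if a joint passes its speed limit or range.

ROBOT

A 7-joint arm with a two-finger parallel gripper is mounted at the origin on the work surface. World frame = base frame: x ahead of the robot, y to its left, z up, the work surface at z = 0. Lengths are in m, angles in rad, forces in N, time in s.
With the tool pointing down it reaches from about 0.35 to 0.9 m from the base axis. Payload 7.2 kg.
Tool frame: the origin (TCP) lies midway between the tips of the shut fingers; the grasp point (between the pads) lies 19 mm behind it; z points along the fingers, y is the direction in which the jaws open and shut (so a half turn about z gives the same grasp; the last joint's range is limited). The gripper opens to 88 mm and grips with 3 to 60 N. Pads are 20 mm wide; open, the fingers measure 115 mm over their backs; the gripper's body (75 mm by 178 mm) begins 61 mm behind the grasp point.
Start: joints at [1.223, 0.411, -0.013, 1.596, 0.006, 1.134, -0.082], TCP at [0.173, -0.601, 0.198] pointing down, gripper open.
Joint ranges: [-2.95, 2.95], [-0.29, 1.99], [-1.47, 1.44], [0.14, 2.54], [-1.03, 4.17], [0.13, 1.85], [-2.86, 2.86]. Speed limits (rad/s): [2.39, 2.39, 3.01, 3.01, 3.14, 3.14, 3.14].

INTERFACE

Orientations are given as a unit quaternion [w, x, y, z].
In Python, from cell import arm gives the robot as it stands.
- The arm moves only by the tool jog_arm, never from a script. Its arguments are lists of equal length, an entry for each row: "delta_pos": the shift along the world's x, y, z in m, a list of three; "dr": the turn, a rotation vector about the world's x, y, z in degrees, a list of three. In form: {"delta_pos": [[x, y, z], ...], "dr": [[wx, wy, wz], ...]}. A call has exactly 5 rows; each row shifts and turns the commanded pose from where the row before left it; what a row does not reach is not made up. A row lasts 1/12 s, in which the tool goes at most 41.7 mm and 7.16 degrees, less where a joint would pass 70% of its speed; a pose out of reach is approached as far as the arm can. A call is refused whole if a number of a shift passes 0.0417 or a number of a turn 7.16, either way. A call with a gripper value outside its range is refused whole. "hand" is the opening, from 0 (shut) to 1 (fully open), set as the call begins (left out, the last holds). The fingers move at their own pace and stop on an object; "newtons" is the grip in N (left out, the last holds). Time passes only in rows, so rows that do not move let the fingers close, or fill a call up. It gives the time, the measured TCP pose, the force and the opening at its end, in the units of the state.
- arm.get_state(): the state, without advancing time (a new reading comes with each control period).
- arm.camera(name): name is "side" or "top" or "wrist"; returns the picture (384x512x3 uint8, blue, green, red); there is no depth.
- arm.get_calibration(name): a dict with "mtx" (3x3 intrinsics, pixels), "xyz" and "attitude" of the camera in the world. Camera axes: x right, y up, looking along -z (the intrinsics and any distortion apply to the point x, -y, -z); pixel columns grow to the right and rows downward; lengths in m; the calibration is good to about 2 mm. The wrist camera is an equidistant fisheye: a pixel r from the principal point sees the ray r / f radians off the axis. A picture is of the moment at which its call begins: read the wrist's pose just before it. get_calibration takes no time and is no camera call; for the wrist camera it gives the pose at the moment of the call.
- arm.close_job(): hands the job in, once; it reports no verdict.
The state is a dict: "t": time; "joints": joint angles; "qvel": joint speeds; "joint_torque": joint torques, N m; "ee_pos": TCP position; "orientation": TCP orientation; "contact_force": force on the tool from outside, world axes, zero at the start; "moment": the same for the moment, N m; "gripper_width": finger opening in m.
Only numpy, scipy, OpenCV 4.12 (cv2) and the standard library are available. Lean on these libraries where they do the work, as an engineer would, in place of code of your own. Each camera call takes 0.05 s, during which the arm holds its last target. There are 200 camera calls.

## Working session

There is one attempt and no reset: what is moved stays moved. The work goes in short steps, Python scripts to look and compute and a tool call to move; the robot and the scene stay as the last step left them, time stands still between calls to the robot, and variables do not carry over. Pictures are saved under pics/ and viewed, about 8 in all and at most 12, crops included, and the job is handed in when it is done.

Besides the shell and the picture viewer there is one more tool, called after "Request:" in YAML: its name, and indented under it one key for each argument. jog_arm: Moves the arm, as the interface text tells. Its arguments: {"type":"object","properties":{"delta_pos":{"type":"array","items":{"type":"array","items":{"type":"number"}}},"dr":{"type":"array","items":{"type":"array","items":{"type":"number"}}},"hand":{"type":"number"},"newtons":{"type":"number"}},"required":["delta_pos","dr"]}

```bash
ls; mkdir -p pics; cat > h.py <<'E'
from cell import arm
import numpy as np, cv2
from scipy.spatial.transform import Rotation as R
def rot(a):
    a=np.array(a,float)
    return a if a.shape==(3,3) else R.from_quat([a[1],a[2],a[3],a[0]]).as_matrix()
def ray(cal,u,v,fish=False):
    K=np.array(cal['mtx']); x=(u-K[0,2])/K[0,0]; y=(v-K[1,2])/K[1,1]
    if fish:
        r=np.hypot(x,y); s=np.sin(r)/r if r>1e-9 else 1
        d=np.array([x*s,-y*s,-np.cos(r)])
    else: d=np.array([x,-y,-1.])
    return np.array(cal['xyz']),rot(cal['attitude'])@d
def onz(cal,u,v,z,fish=False):
    o,d=ray(cal,u,v,fish); return o+d*(z-o[2])/d[2]
def proj(cal,p,fish=False):
    K=np.array(cal['mtx']); q=rot(cal['attitude']).T@(np.array(p)-np.array(cal['xyz'])); x,y,z=q[0],-q[1],-q[2]
    if fish:
        r=np.hypot(x,y); t=np.arctan2(r,z); x,y,z=x/r*t,y/r*t,1
    return K[0,0]*x/z+K[0,2],K[1,1]*y/z+K[1,2]
E
python3 - <<'E'
from h import *
for n in ['side','top']:
    c=arm.get_calibration(n); print(c)
    cv2.imwrite(f'pics/{n}1.png',arm.camera(n))
print(arm.get_state())
E
```

```text
pics
{'mtx': array([[435.44294074,   0.        , 253.36427922],
       [  0.        , 435.44294074, 184.01643381],
       [  0.        ,   0.        ,   1.        ]]), 'xyz': array([0.01749075, 0.57094915, 1.0155178 ]), 'attitude': array([-0.35751057, -0.13558856,  0.3120605 ,  0.8697242 ])}
{'mtx': array([[393.97688578,   0.        , 250.97887419],
       [  0.        , 393.97688578, 192.1360998 ],
       [  0.        ,   0.        ,   1.        ]]), 'xyz': array([0.37446888, 0.03319128, 1.17980348]), 'attitude': array([ 0.70407249,  0.06472584, -0.07210502, -0.70348658])}
{'t': 0.1, 'joints': array([ 1.22279756,  0.4118048 , -0.01272484,  1.59694337,  0.00560689,
        1.13427443, -0.08223924]), 'qvel': array([-1.29026622e-04, -1.63427416e-03, -2.44277861e-05, -3.87959140e-03,
       -2.71598132e-03, -1.39674334e-03, -1.32239893e-03]), 'joint_torque': array([ 3.01509979e-03, -5.89107943e+01,  6.44022524e-01, -2.91712600e+01,
       -5.37851499e-02,  1.45423977e-02,  4.88155376e-05]), 'ee_pos': array([ 0.17243736, -0.60024808,  0.19710948]), 'orientation': array([-6.81654879e-04,  9.90229822e-01,  1.39443226e-01, -1.46081453e-04]), 'contact_force': array([0.25976469, 0.37813668, 0.45812319]), 'moment': array([-0.00318976,  0.02463559, -0.03333912]), 'gripper_width': 0.08807424723674098}
```

View pics/top1.png

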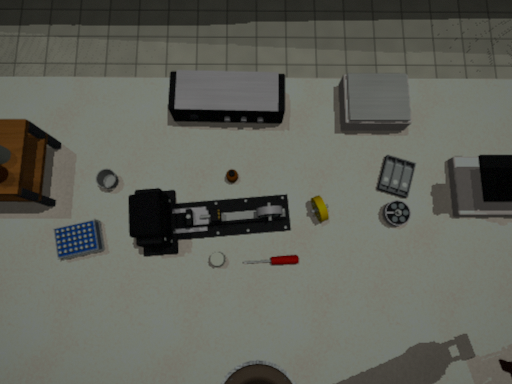

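View pics/side1.png

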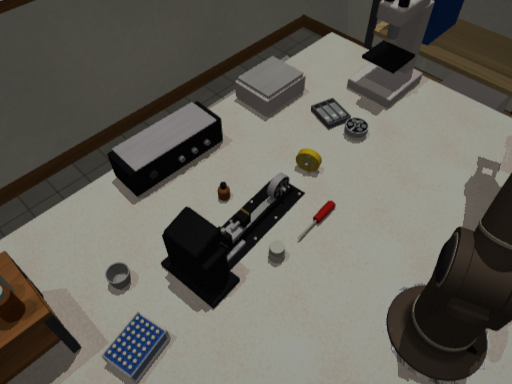

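The wheel is the grey one standing on the track: top (270,212), side (279,187). Look-alikes are the yellow wheel at top (320,208) / side (308,160), which is excluded, and the spare lying flat at top (397,213) / side (356,127). Next is a close crop to check the choice.

```bash
python3 - <<'E'
from h import *
a=cv2.imread('pics/top1.png')[180:260,125:300]; b=cv2.imread('pics/side1.png')[165:310,155:315]
a=cv2.resize(a,None,fx=4.5,fy=4.5,interpolation=2)[:, :787]
b=cv2.resize(b,None,fx=4.5,fy=4.5,interpolation=2)
cv2.imwrite('pics/ca.png',cv2.convertScaleAbs(a,alpha=1.8)); cv2.imwrite('pics/cb.png',cv2.convertScaleAbs(b[:600],alpha=1.8))
c=arm.get_calibration('top'); 
for u,v,z in [(290,212,.0),(176,222,0),(270,212,.051)]: print(onz(c,u,v,z))
E
```

```text
[ 0.54503214 -0.09724156  0.        ]
[0.5142924  0.24585207 0.        ]
[ 0.53758227 -0.03368264  0.051     ]
```

View pics/ca.png

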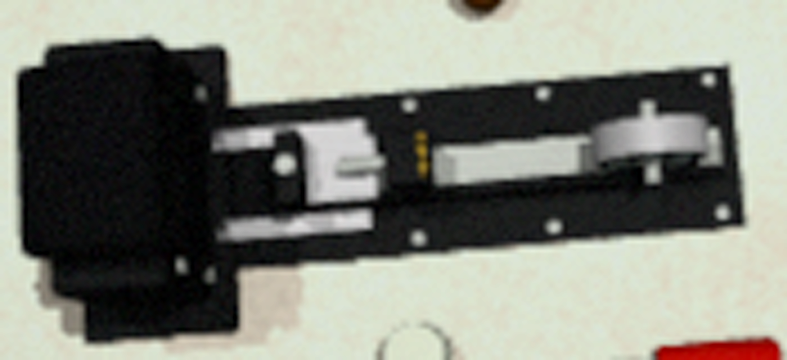

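View pics/cb.png

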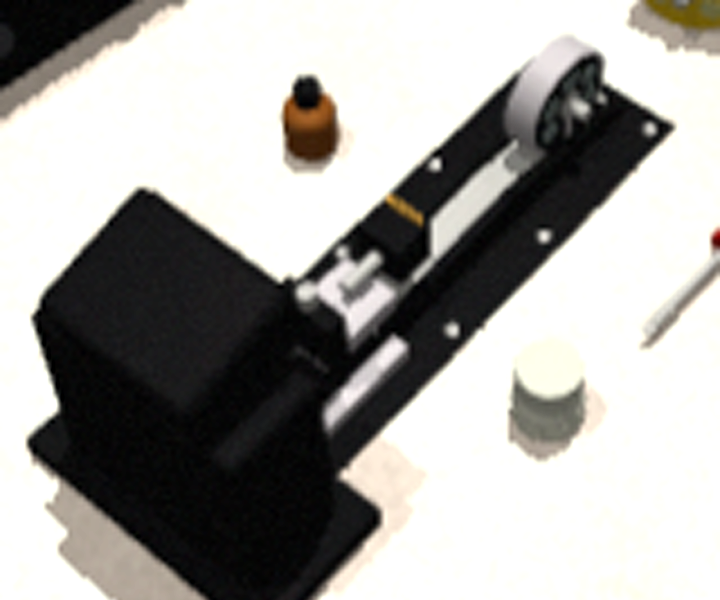

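```bash
python3 - <<'E'
from h import *
c=arm.get_calibration('top'); f=lambda x,y,z:onz(c,125+x/4.5,180+y/4.5,z)
for n,x,y,z in [('bolt',708,80,.004),('bolt',410,105,.004),('bolt',723,212,.004),('bolt',419,238,.004),('cor',727,66,.004),('cor',743,225,.004),('nearstub',652,178,.055),('farstub',648,100,.055),('brass',420,155,.045),('jar',415,340,.05)]:
    print(n,f(x,y,z).round(4))
a=f(708,80,.004)-f(410,105,.004);b=f(723,212,.004)-f(419,238,.004)
for d in(a,b): print(np.degrees(np.arctan2(d[0],d[1])))
w=arm.get_calibration('wrist'); s=arm.get_state(); print(w['mtx'],w['xyz']-s['ee_pos'])
T=rot(s['orientation']); print(T.T@(w['xyz']-s['ee_pos']), T.T@rot(w['attitude']), T)
E
```

```text
bolt [ 0.588  -0.0743  0.004 ]
bolt [0.5706 0.1262 0.004 ]
bolt [ 0.4988 -0.0829  0.004 ]
bolt [0.4814 0.1188 0.004 ]
cor [ 0.5976 -0.0873  0.004 ]
cor [ 0.4902 -0.0961  0.004 ]
nearstub [ 0.5151 -0.0329  0.055 ]
farstub [ 0.5656 -0.0308  0.055 ]
brass [0.5311 0.116  0.045 ]
jar [0.4131 0.1169 0.05  ]
175.04038265876798
175.06320542241335
[[297.31863964   0.         256.39673506]
 [  0.         297.31863964 191.85501743]
 [  0.           0.           1.        ]] [0.07311962 0.02128374 0.18766561]
[ 0.07613522 -0.00052419 -0.18767261] [[ 4.62327682e-04  9.60723230e-01  2.77507950e-01]
 [ 9.99999621e-01 -2.39624535e-04 -8.36425226e-04]
 [-7.37075431e-04  2.77508232e-01 -9.60722977e-01]] [[ 9.61111131e-01  2.76161483e-01 -4.79412733e-04]
 [ 2.76161881e-01 -9.61110244e-01  1.30924984e-03]
 [-9.92041109e-05 -1.39073012e-03 -9.99999028e-01]]
```

Request:
jog_arm:
  delta_pos:
    - [0.0185,0.0272,0]
    - [0.0185,0.0272,0]
    - [0.0185,0.0272,0]
    - [0.0185,0.0272,0]
    - [0.0185,0.0272,0]
  dr:
    - [0,0,3.945]
    - [0,0,3.945]
    - [0,0,3.945]
    - [0,0,3.945]
    - [0,0,3.945]
  hand: 0.443
  newtons: 20

```text
t: 0.52
ee_pos: [0.2655, -0.4631, 0.1975]
orientation: [-0.0, 0.951, 0.309, -0.0]
contact_force: [0.1, -0.6, 0.5]
gripper_width: 0.0577
```

Request:
jog_arm:
  delta_pos:
    - [0.0185,0.0272,0]
    - [0.0185,0.0272,0]
    - [0.0185,0.0272,0]
    - [0.0185,0.0272,0]
    - [0.0185,0.0272,0]
  dr:
    - [0,0,3.945]
    - [0,0,3.945]
    - [0,0,3.945]
    - [0,0,3.945]
    - [0,0,3.945]

```text
t: 0.93
ee_pos: [0.358, -0.3272, 0.1977]
orientation: [-0.0, 0.884, 0.467, -0.0]
contact_force: [0.8, -0.6, 0.7]
gripper_width: 0.039
```

Request:
jog_arm:
  delta_pos:
    - [0.0185,0.0272,0]
    - [0.0185,0.0272,0]
    - [0.0185,0.0272,0]
    - [0.0185,0.0272,0]
    - [0.0185,0.0272,0]
  dr:
    - [0,0,3.945]
    - [0,0,3.945]
    - [0,0,3.945]
    - [0,0,3.945]
    - [0,0,3.945]

```text
t: 1.35
ee_pos: [0.4505, -0.1912, 0.1977]
orientation: [-0.0, 0.791, 0.611, -0.0]
contact_force: [0.9, -0.8, -0.1]
gripper_width: 0.0385
```

Request:
jog_arm:
  delta_pos:
    - [0.0185,0.0272,0]
    - [0.0185,0.0272,0]
    - [0.0185,0.0272,0]
    - [0.0185,0.0272,-0.01]
    - [0.0185,0.0272,-0.02]
  dr:
    - [0,0,3.945]
    - [0,0,3.945]
    - [0,0,3.945]
    - [0,0,3.945]
    - [0,0,3.945]

```text
t: 1.77
ee_pos: [0.5447, -0.0554, 0.1694]
orientation: [0.002, 0.675, 0.738, 0.001]
contact_force: [1.2, -0.3, 0.3]
gripper_width: 0.0386
```

Request:
jog_arm:
  delta_pos:
    - [0,0,0]
    - [0,0,0]
    - [0,0,0]
    - [0,0,0]
    - [0,0,0]
  dr:
    - [0,0,0]
    - [0,0,0]
    - [0,0,0]
    - [0,0,0]
    - [0,0,0]

```text
t: 2.18
ee_pos: [0.5424, -0.0583, 0.1684]
orientation: [0.001, 0.677, 0.736, -0.0]
contact_force: [0.3, -1.3, -0.2]
gripper_width: 0.0385
```

```bash
python3 - <<'E'
from h import *
import pickle
s=arm.get_state(); c=arm.get_calibration('wrist'); im=arm.camera('wrist')
pickle.dump((s,c),open('w1.pkl','wb')); cv2.imwrite('pics/w1raw.png',im)
cv2.imwrite('pics/w1.png',cv2.convertScaleAbs(cv2.resize(im,None,fx=1.5,fy=1.5),alpha=1.8))
print(s['t'],s['ee_pos'],s['gripper_width'],s['contact_force'],s['joints'])
T=rot(s['orientation']); print(np.degrees(np.arctan2(T[1,1],T[0,1])),T[:,2])
for p in [(.540,-.032,.051)]: print(proj(c,p,True))
E
```

```text
2.1833 [ 0.54237974 -0.05825739  0.16842747] 0.03853894547012238 [ 0.34635973 -1.2774829  -0.23665158] [ 0.46604219  0.3625163  -0.56800468  1.79775186  0.22351259  1.04478569
 -0.10206064]
4.778176936602494 [ 6.63731317e-04 -8.91376720e-04 -9.99999382e-01]
(np.float64(256.0919038751623), np.float64(156.39834559911753))
```

View pics/w1.png

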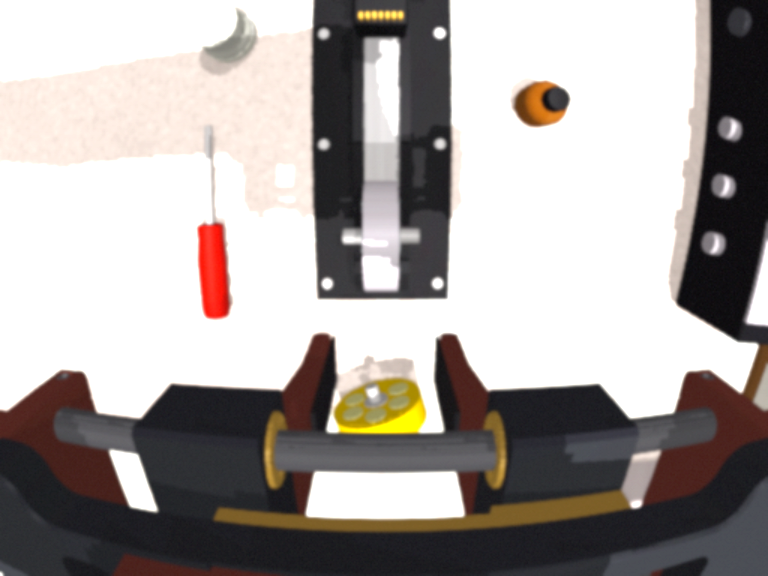

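```bash
python3 - <<'E'
from h import *
import pickle
s,c=pickle.load(open('w1.pkl','rb'))
d=np.array([-.0863,.9963]); n=np.array([.9963,.0863])
w=onz(c,254,157.7,.053,True); b=onz(c,253.7,10.5,.05,True); r=s['ee_pos']
for k,p in (('wheel',w),('brass',b),('tcp',r),('bar?',onz(c,254,196,.02,True))): print(k,p.round(4),'along',(d@(p-w)[:2]).round(4),'lat',(n@(p-w)[:2]).round(4))
E
```

```text
wheel [ 0.5379 -0.0332  0.053 ] along 0.0 lat 0.0
brass [0.5247 0.1214 0.05  ] along 0.1552 lat 0.0001
tcp [ 0.5424 -0.0583  0.1684] along -0.0253 lat 0.0023
bar? [ 0.5419 -0.0845  0.02  ] along -0.0514 lat -0.0004
```

Request:
jog_arm:
  delta_pos:
    - [-0.002,0,-0.02]
    - [0,0,-0.03]
    - [0,0,-0.03]
    - [0,0,-0.03]
    - [0,0,-0.018]
  dr:
    - [0,0,0]
    - [0,0,0]
    - [0,0,0]
    - [0,0,0]
    - [0,0,0]

```text
t: 2.65
ee_pos: [0.5392, -0.0579, 0.0377]
orientation: [-0.001, 0.677, 0.736, -0.001]
contact_force: [-0.4, -0.9, -0.7]
gripper_width: 0.0392
```

Request:
jog_arm:
  delta_pos:
    - [0,0,0]
    - [0,0,0]
    - [0,0,0]
    - [0,0,0]
    - [0,0,0]
  dr:
    - [0,0,0]
    - [0,0,0]
    - [0,0,0]
    - [0,0,0]
    - [0,0,0]

```text
t: 3.07
ee_pos: [0.5417, -0.0569, 0.0414]
orientation: [0.001, 0.676, 0.737, 0.001]
contact_force: [-0.2, 0.4, 0.5]
gripper_width: 0.0389
```

```bash
python3 - <<'E'
from h import *
import pickle
s=arm.get_state(); c=arm.get_calibration('wrist'); im=arm.camera('wrist')
pickle.dump((s,c),open('w2.pkl','wb')); cv2.imwrite('pics/w2raw.png',im)
cv2.imwrite('pics/w2.png',cv2.convertScaleAbs(cv2.resize(im,None,fx=1.5,fy=1.5),alpha=1.8))
print(s['t'],s['ee_pos'],s['contact_force'],proj(c,(.538,-.033,.053),True))
E
```

```text
3.0667 [ 0.54165545 -0.0569484   0.04142835] [-0.20064081  0.44894014  0.53798773] (np.float64(253.95247863426002), np.float64(194.14020794801445))
```

View pics/w2.png

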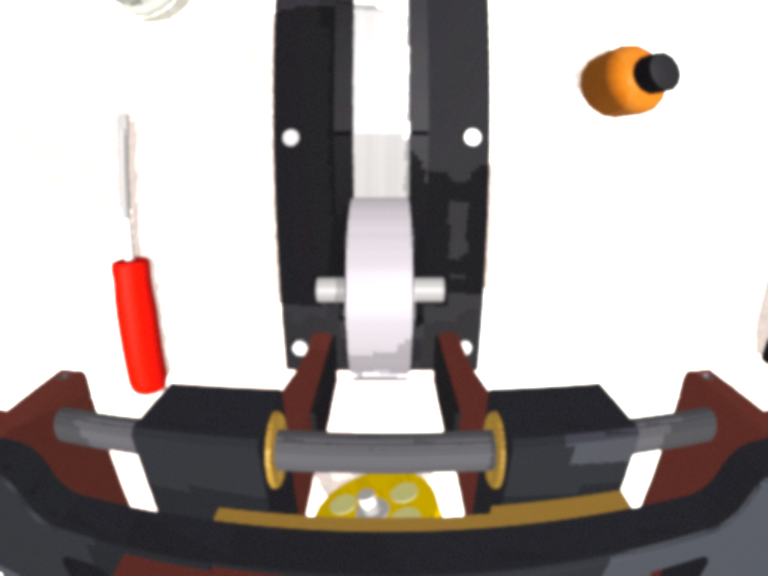

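Request:
jog_arm:
  delta_pos:
    - [-0.002,0.002,0]
    - [-0.0002,0.002,0]
    - [-0.0002,0.002,0]
    - [-0.0002,0.002,0]
    - [-0.0002,0.002,0]
  dr:
    - [0,0,0]
    - [0,0,0]
    - [0,0,0]
    - [0,0,0]
    - [0,0,0]

```text
t: 3.53
ee_pos: [0.5378, -0.0463, 0.0399]
orientation: [0.0, 0.676, 0.737, 0.0]
contact_force: [0.2, -0.5, 0.6]
gripper_width: 0.039
```

Request:
jog_arm:
  delta_pos:
    - [-0.0002,0.002,0]
    - [-0.0002,0.002,0]
    - [-0.0002,0.002,0]
    - [-0.0002,0.002,0]
    - [-0.0002,0.002,0]
  dr:
    - [0,0,0]
    - [0,0,0]
    - [0,0,0]
    - [0,0,0]
    - [0,0,0]

```text
t: 3.95
ee_pos: [0.5368, -0.0365, 0.0398]
orientation: [-0.0, 0.676, 0.737, -0.0]
contact_force: [0.6, -1.1, 0.3]
gripper_width: 0.0388
```

```bash
python3 - <<'E'
from h import *
s=arm.get_state(); c=arm.get_calibration('wrist'); im=arm.camera('wrist')
cv2.imwrite('pics/w3.png',cv2.convertScaleAbs(cv2.resize(im[100:320,130:380],None,fx=2.4,fy=2.4),alpha=1.8))
print(s['t'],s['ee_pos'],s['contact_force'],proj(c,(.538,-.033,.053),True))
E
```

```text
3.95 [ 0.53675605 -0.03646137  0.03981653] [ 0.58379826 -1.09097906  0.33698446] (np.float64(258.9153916254159), np.float64(226.2577150863637))
```

View pics/w3.png

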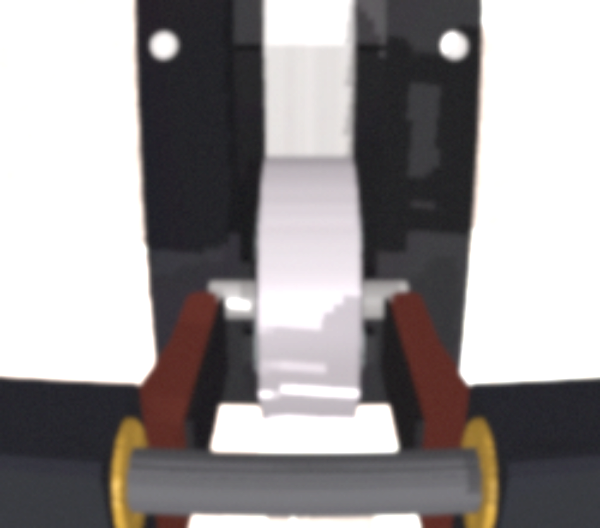

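```bash
python3 - <<'E'
from h import *
s=arm.get_state(); c=arm.get_calibration('wrist'); r=s['ee_pos']
d=np.array([-.0863,.9963]); n=np.array([.9963,.0863])
for k,x,y,z in [('tipL',205,292,.04),('tipR',400,292,.04),('tipL',205,292,.055),('stubL',210,298,.053),('stubR',407,298,.053),('stubfront',238,281,.051),('stubback',238,319,.051)]:
    p=onz(c,130+x/2.4,100+y/2.4,z,True); print(k,p.round(4),'along/lat from tcp',(d@(p-r)[:2]).round(4),(n@(p-r)[:2]).round(4))
print(s['ee_pos'],s['contact_force'])
for z in (.04,.05,.06): print(proj(c,np.r_[r[:2]+.01*d+.0195*n,z],True))
E
```

```text
tipL [ 0.5087 -0.0373  0.04  ] along/lat from tcp 0.0011 -0.028
tipR [ 0.564  -0.0325  0.04  ] along/lat from tcp 0.0011 0.0275
tipL [ 0.5104 -0.0311  0.055 ] along/lat from tcp 0.0072 -0.0258
stubL [ 0.5116 -0.0335  0.053 ] along/lat from tcp 0.0046 -0.0248
stubR [ 0.5637 -0.029   0.053 ] along/lat from tcp 0.0046 0.0275
stubfront [ 0.5186 -0.0287  0.051 ] along/lat from tcp 0.0088 -0.0174
stubback [ 0.5192 -0.0398  0.051 ] along/lat from tcp -0.0023 -0.0178
[ 0.53672205 -0.03598001  0.03984173] [-0.5169586   0.27015434 -0.06243903]
(np.float64(285.50362155595684), np.float64(209.50152012011512))
(np.float64(286.9635335261125), np.float64(214.73235227951005))
(np.float64(288.5674748334398), np.float64(220.50158129009952))
```

Request:
jog_arm:
  delta_pos:
    - [-0.0002,0.002,0]
    - [-0.0002,0.002,0]
    - [-0.0002,0.002,0]
    - [-0.0002,0.002,0]
    - [-0.0002,0.002,0]
  dr:
    - [0,0,0]
    - [0,0,0]
    - [0,0,0]
    - [0,0,0]
    - [0,0,0]

```text
t: 4.42
ee_pos: [0.5358, -0.0265, 0.0399]
orientation: [-0.0, 0.676, 0.737, 0.0]
contact_force: [-0.1, 0.6, 0.0]
gripper_width: 0.0392
```

```bash
cat > look.py <<'E'
from h import *
import sys
s=arm.get_state(); c=arm.get_calibration('wrist'); im=arm.camera('wrist')
cv2.imwrite(f'pics/{sys.argv[1]}.png',cv2.convertScaleAbs(cv2.resize(im[40:300,100:410],None,fx=2.3,fy=2.3),alpha=1.8))
print(s['t'],s['ee_pos'],s['contact_force'],s['moment'])
g=im.max(2)
print('L',g[190:250,226:233].mean(1).astype(int)); print('R',g[190:250,284:291].mean(1).astype(int))
E
python3 look.py w4
```

```text
4.4167 [ 0.53576162 -0.02649071  0.03986061] [-0.07495244  0.56887481  0.01144541] [-0.03392485 -0.10472422 -0.02683433]
L [ 18  17  16  17  16  16  17  18  21  22  21  19  17  17  17  17  19  22
  24  25  24  24  24  24  24  24  24  24  25  25  28  29  30  30  30  30
  30  30  30  31  43  64  81  89  92  95  98 105 123 153 176 183 178 172
 165 153 125  80  39  28]
R [20 20 20 19 20 20 20 20 20 20 21 20 20 21 23 26 27 28 28 28 28 28 28 28
 26 26 26 26 28 29 30 31 31 30 29 28 29 28 28 30 40 57 71 77 79 81 84 86
 90 92 91 88 84 82 79 73 59 40 27 23]
```

View pics/w4.png

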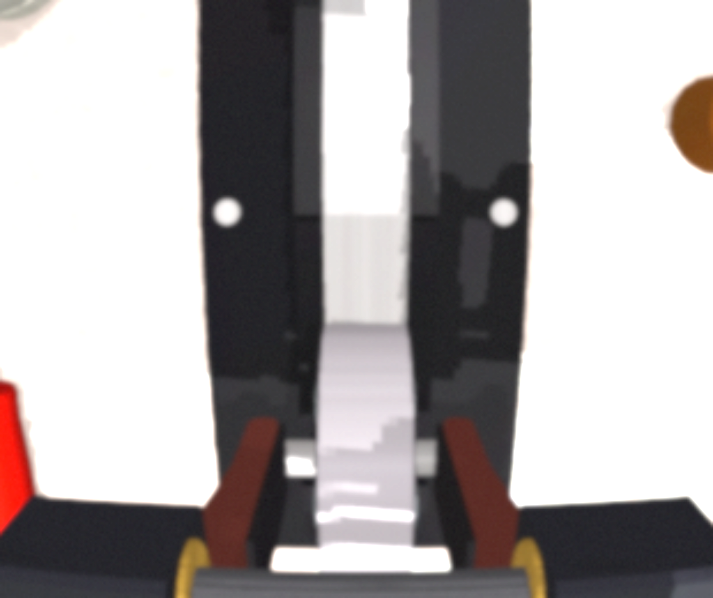

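The fingers passed over the stubs: the tips recede when the gripper is open. I'll back off, go lower and retry.

Request:
jog_arm:
  delta_pos:
    - [0.0005,-0.0065,0]
    - [0.0005,-0.0065,0]
    - [0.0005,-0.0065,0]
    - [0.0005,-0.0065,0]
    - [0.0005,-0.006,0]
  dr:
    - [0,0,0]
    - [0,0,0]
    - [0,0,0]
    - [0,0,0]
    - [0,0,0]

```text
t: 4.88
ee_pos: [0.5383, -0.0601, 0.0398]
orientation: [0.0, 0.676, 0.737, -0.0]
contact_force: [-1.1, 0.8, 0.4]
gripper_width: 0.0386
```

Request:
jog_arm:
  delta_pos:
    - [0,0,-0.005]
    - [0,0,-0.005]
    - [0,0,-0.005]
    - [0,0,-0.003]
    - [0,0,-0.002]
  dr:
    - [0,0,0]
    - [0,0,0]
    - [0,0,0]
    - [0,0,0]
    - [0,0,0]

```text
t: 5.3
ee_pos: [0.5378, -0.0582, 0.019]
orientation: [-0.001, 0.676, 0.737, -0.0]
contact_force: [0.2, -0.4, 0.2]
gripper_width: 0.0387
```

Request:
jog_arm:
  delta_pos:
    - [-0.0002,0.002,0]
    - [-0.0002,0.002,0]
    - [-0.0002,0.002,0]
    - [-0.0001,0.001,0]
    - [-0.0001,0.001,0]
  dr:
    - [0,0,0]
    - [0,0,0]
    - [0,0,0]
    - [0,0,0]
    - [0,0,0]

```text
t: 5.72
ee_pos: [0.5376, -0.0504, 0.0201]
orientation: [0.0, 0.676, 0.737, 0.0]
contact_force: [-0.3, 0.4, 0.3]
gripper_width: 0.0391
```

```bash
python3 look.py w5
```

```text
5.7167 [ 0.53762305 -0.05037056  0.02008313] [-0.3355596   0.37394337  0.28719422] [-0.03486708 -0.06378377  0.03490515]
L [ 17  17  16  17  17  16  17  17  18  19  18  16  16  17  19  32  55  76
  89  94  98 100 102 105 109 114 116 115 111 107 104 101  97  88  68  46
  35  33  33  33  29  26  27  31  36  38  37  38  37  37  37  37  37  36
  35  34  33  31  30  30]
R [ 43  44  44  44  46  47  48  48  48  49  49  49  48  49  50  59  77  95
 107 113 118 122 124 128 134 138 138 135 131 125 116 110 106  99  84  68
  59  58  57  58  58  57  55  53  50  50  52  53  54  56  56  54  51  49
  48  47  44  41  40  38]
```

View pics/w5.png

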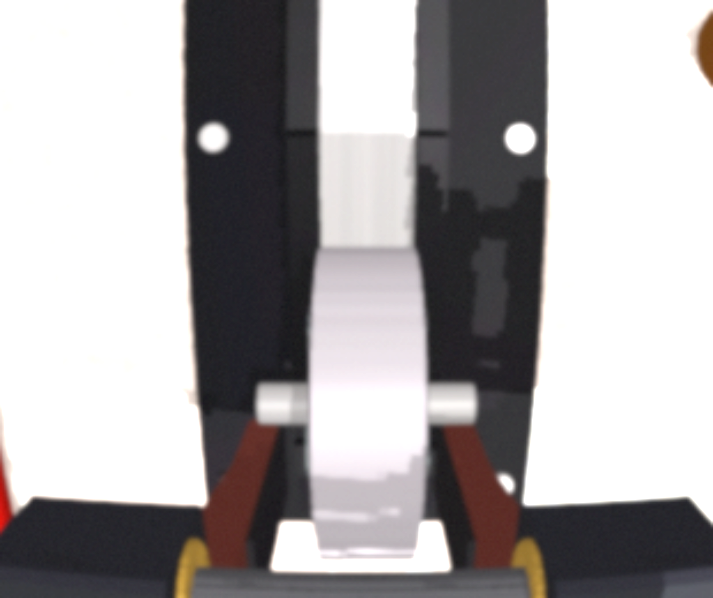

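Request:
jog_arm:
  delta_pos:
    - [0.001,0.0015,0]
    - [0.0003,0.0015,0]
    - [-0.0002,0.002,0.0003]
    - [-0.0002,0.002,0.0003]
    - [-0.0002,0.002,0.0003]
  dr:
    - [0,0,0]
    - [0,0,0]
    - [0,0,0]
    - [0,0,0]
    - [0,0,0]

```text
t: 6.18
ee_pos: [0.5383, -0.0416, 0.0209]
orientation: [0.0, 0.676, 0.737, 0.0]
contact_force: [0.8, -1.6, 0.4]
gripper_width: 0.0389
```

```bash
python3 look.py w6
```

```text
6.1833 [ 0.53832232 -0.04158866  0.02087671] [ 0.76484976 -1.6028075   0.42961504] [-0.23934348 -0.12991838  0.02067365]
L [ 42  42  43  44  44  45  44  45  45  46  47  48  49  50  50  50  50  55
  67  82  93  97 101 104 107 110 115 119 122 123 121 117 115 113 112 109
 102  90  81  79  78  76  74  72  71  71  69  65  62  59  57  54  51  52
  55  56  56  53  51  50]
R [ 20  20  19  20  20  20  20  21  20  20  19  20  19  19  20  19  19  27
  50  77  96 106 112 117 120 125 132 140 143 139 129 115 105 103 101  94
  77  51  32  28  29  32  32  31  31  31  29  29  28  28  25  22  21  22
  25  29  30  30  29  29]
```

Request:
jog_arm:
  delta_pos:
    - [-0.0002,0.0025,0.00035]
    - [-0.0002,0.0025,0.00035]
    - [-0.0002,0.0025,0.00035]
    - [-0.0002,0.0025,0.00035]
    - [-0.0002,0.0025,0.00035]
  dr:
    - [0,0,0]
    - [0,0,0]
    - [0,0,0]
    - [0,0,0]
    - [0,0,0]

```text
t: 6.65
ee_pos: [0.5371, -0.0289, 0.0225]
orientation: [-0.0, 0.676, 0.737, 0.0]
contact_force: [-0.0, -1.8, 0.3]
gripper_width: 0.0387
```

Request:
jog_arm:
  delta_pos:
    - [-0.0002,0.0025,0.00035]
    - [-0.0002,0.0025,0.00035]
    - [-0.0002,0.0025,0.00035]
    - [-0.0002,0.0025,0.00035]
    - [-0.0002,0.0025,0.00035]
  dr:
    - [0,0,0]
    - [0,0,0]
    - [0,0,0]
    - [0,0,0]
    - [0,0,0]

```text
t: 7.07
ee_pos: [0.5361, -0.0164, 0.0243]
orientation: [-0.0, 0.676, 0.737, -0.0]
contact_force: [0.4, -1.7, 0.4]
gripper_width: 0.0388
```

```bash
python3 look.py w7
```

```text
7.0667 [ 0.53614753 -0.01644044  0.02427353] [ 0.41984017 -1.67365539  0.44662106] [-0.23858848 -0.087897   -0.04541746]
L [ 46  46  48  49  51  51  51  49  50  49  49  50  50  49  50  49  50  53
  65  80  90  96  99 102 104 106 109 113 115 116 114 112 111 111 111 107
  97  81  70  66  63  61  60  59  59  58  58  58  58  57  57  59  61  63
  64  64  62  58  53  51]
R [ 20  20  21  21  20  20  20  21  21  21  20  20  20  20  20  19  20  24
  47  75  93 103 110 115 120 124 131 138 144 142 132 117 107 103 100  94
  77  50  29  23  24  27  28  27  27  27  27  27  27  27  27  27  28  28
  28  28  28  28  28  28]
```

View pics/w7.png

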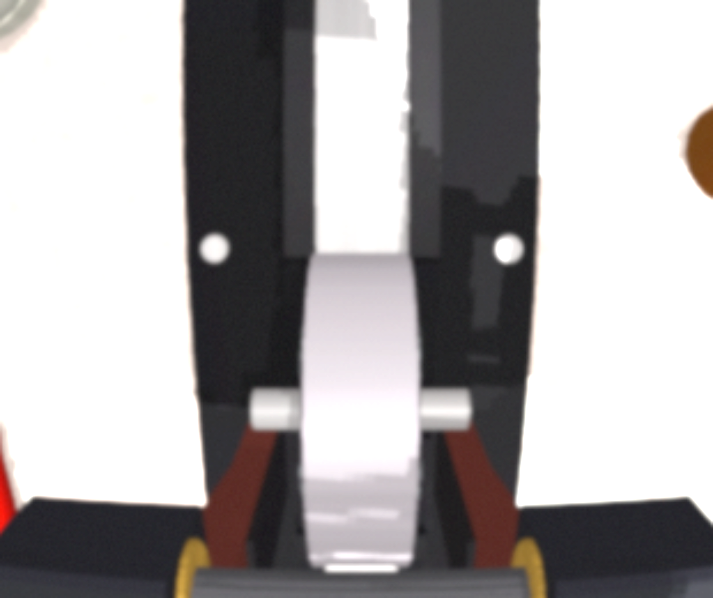

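Request:
jog_arm:
  delta_pos:
    - [-0.0002,0.0025,0.00035]
    - [-0.0002,0.0025,0.00035]
    - [-0.0002,0.0025,0.00035]
    - [-0.0002,0.0025,0.00035]
    - [-0.0002,0.0025,0.00035]
  dr:
    - [0,0,0]
    - [0,0,0]
    - [0,0,0]
    - [0,0,0]
    - [0,0,0]

```text
t: 7.53
ee_pos: [0.5352, -0.0039, 0.0261]
orientation: [0.0, 0.676, 0.737, 0.0]
contact_force: [-0.5, -1.1, 0.8]
gripper_width: 0.0389
```

Request:
jog_arm:
  delta_pos:
    - [-0.0002,0.0025,0.00035]
    - [-0.0002,0.0025,0.00035]
    - [-0.0002,0.002,0.0003]
    - [-0.0002,0.0015,0.0002]
    - [-0.0001,0.0015,0.0002]
  dr:
    - [0,0,0]
    - [0,0,0]
    - [0,0,0]
    - [0,0,0]
    - [0,0,0]

```text
t: 7.95
ee_pos: [0.5343, 0.006, 0.0274]
orientation: [0.0, 0.676, 0.737, 0.0]
contact_force: [-0.6, -1.4, 1.7]
gripper_width: 0.0388
```

Request:
jog_arm:
  delta_pos:
    - [-0.0001,0.001,0.0001]
    - [-0.0001,0.001,0.0001]
    - [-0.0001,0.001,0.0001]
    - [-0.0001,0.001,0.0001]
    - [-0.0001,0.001,0]
  dr:
    - [0,0,0]
    - [0,0,0]
    - [0,0,0]
    - [0,0,0]
    - [0,0,0]

```text
t: 8.37
ee_pos: [0.5338, 0.0108, 0.0278]
orientation: [0.0, 0.676, 0.737, 0.0]
contact_force: [-0.0, -0.5, -0.7]
gripper_width: 0.0389
```

Request:
jog_arm:
  delta_pos:
    - [-0.0001,0.0006,0]
    - [-0.0001,0.0006,0]
    - [0,0.0006,0]
    - [-0.0001,0.0006,0]
    - [0,0.0006,0]
  dr:
    - [0,0,0]
    - [0,0,0]
    - [0,0,0]
    - [0,0,0]
    - [0,0,0]

```text
t: 8.78
ee_pos: [0.5334, 0.0139, 0.0278]
orientation: [-0.0, 0.676, 0.737, -0.0]
contact_force: [-0.1, -1.7, 0.4]
gripper_width: 0.0388
```

```bash
python3 look.py w8
```

```text
8.7833 [0.53342207 0.01389762 0.02775897] [-0.11527217 -1.65866468  0.37763935] [-0.13636154 -0.05591447  0.06394723]
L [ 44  47  47  48  48  49  49  49  49  50  52  53  55  55  56  57  58  60
  69  84  97 103 105 106 106 107 109 112 116 118 117 114 111 109 108 106
  98  83  68  61  60  59  59  58  58  58  58  57  56  55  55  55  54  53
  52  51  49  46  45  45]
R [ 27  26  26  26  27  26  26  24  22  21  23  24  24  24  24  23  24  26
  41  66  87 101 109 115 120 124 129 137 143 142 130 117 110 105 101  96
  86  61  35  24  22  22  24  27  28  27  27  27  27  27  27  26  26  26
  26  26  25  26  26  25]
```

Request:
jog_arm:
  delta_pos:
    - [0,0.0006,0]
    - [-0.0001,0.0006,0]
    - [0,0.0006,0]
    - [-0.0001,0.0006,0]
    - [0,0.0006,0]
  dr:
    - [0,0,0]
    - [0,0,0]
    - [0,0,0]
    - [0,0,0]
    - [0,0,0]

```text
t: 9.25
ee_pos: [0.5333, 0.017, 0.0278]
orientation: [-0.0, 0.676, 0.737, 0.0]
contact_force: [1.0, -0.1, 0.0]
gripper_width: 0.0385
```

```bash
cat > q.py <<'E'
from h import *
s=arm.get_state(); im=arm.camera('wrist'); g=im.max(2).astype(int)
cv2.imwrite('pics/q%.2f.png'%s['t'],im)
print(s['t'].__round__(2),s['ee_pos'].round(4),'F',s['contact_force'].round(1),'M',s['moment'].round(2))
for n,a,b in (('L',215,228),('R',284,297)):
    p=g[60:250,a:b].mean(1); q=[(60+i,int(p[i])) for i in range(190) if p[i]>70]; print(n,q[::3])
E
python3 q.py
```

```text
9.25 [0.5333 0.017  0.0278] F [ 1.  -0.1  0. ] M [-0.03 -0.12  0.02]
L [(210, 83), (213, 108), (216, 122), (219, 138), (222, 123), (225, 109)]
R [(63, 80), (66, 96), (69, 97), (72, 78), (212, 109), (215, 124), (218, 146), (221, 132), (224, 101)]
```

Request:
jog_arm:
  delta_pos:
    - [0,0.0004,0]
    - [-0.0001,0.0004,0]
    - [0,0.0004,0]
    - [0,0.0004,0]
    - [0,0.0004,0]
  dr:
    - [0,0,0]
    - [0,0,0]
    - [0,0,0]
    - [0,0,0]
    - [0,0,0]

```text
t: 9.72
ee_pos: [0.5332, 0.0188, 0.0278]
orientation: [0.0, 0.676, 0.737, 0.0]
contact_force: [-0.1, -0.5, 0.5]
gripper_width: 0.0389
```

```bash
python3 q.py
```

```text
9.72 [0.5332 0.0188 0.0278] F [-0.1 -0.5  0.5] M [-0.03 -0.13  0.06]
L [(168, 84), (171, 110), (174, 124), (177, 132), (180, 122), (183, 105)]
R [(67, 74), (70, 91), (73, 90), (76, 79), (169, 106), (172, 127), (175, 139), (178, 137), (181, 122), (184, 101)]
```

Request:
jog_arm:
  delta_pos:
    - [0,0,0]
    - [0,0,0]
    - [0,0,0]
    - [0,0,0]
    - [0,0,0]
  dr:
    - [0,0,0]
    - [0,0,0]
    - [0,0,0]
    - [0,0,0]
    - [0,0,0]

```text
t: 10.18
ee_pos: [0.5332, 0.0188, 0.0278]
orientation: [0.0, 0.676, 0.737, 0.0]
contact_force: [0.4, -0.1, -0.7]
gripper_width: 0.0388
```

Request:
jog_arm:
  delta_pos:
    - [0,0,0]
    - [0,0,0]
    - [0,0,0]
    - [0,0,0]
    - [0,0,0]
  dr:
    - [0,0,0]
    - [0,0,0]
    - [0,0,0]
    - [0,0,0]
    - [0,0,0]

```text
t: 10.6
ee_pos: [0.5332, 0.0188, 0.0278]
orientation: [0.0, 0.676, 0.737, 0.0]
contact_force: [-0.8, 0.8, -0.8]
gripper_width: 0.0386
```

```bash
python3 q.py; python3 - <<'E'
from h import *
c=arm.get_calibration('wrist'); r=arm.get_state()['ee_pos']; d=np.array([-.0863,.9963])
for v in (218,176): p=onz(c,256,v,.06,True); print(v,d@(p-r)[:2])
E
```

```text
10.6 [0.5332 0.0188 0.0278] F [-0.8  0.8 -0.8] M [-0.02 -0.02  0.  ]
L [(147, 88), (150, 111), (153, 122), (156, 133), (159, 117), (162, 107), (165, 73)]
R [(65, 80), (68, 93), (71, 90), (74, 73), (149, 115), (152, 125), (155, 142), (158, 129), (161, 118), (164, 97)]
218 0.016387957364419357
176 0.040505082685898634
```

Request:
jog_arm:
  delta_pos:
    - [-0.0005,0.006,-0.0003]
    - [-0.0005,0.0065,-0.0004]
    - [-0.0006,0.0065,-0.0004]
    - [-0.0005,0.0065,-0.0004]
    - [-0.0004,0.0045,-0.0003]
  dr:
    - [0,0,0]
    - [0,0,0]
    - [0,0,0]
    - [0,0,0]
    - [0,0,0]

```text
t: 11.07
ee_pos: [0.5305, 0.0503, 0.026]
orientation: [-0.0, 0.676, 0.737, 0.0]
contact_force: [0.2, 0.5, -0.3]
gripper_width: 0.0389
```

```bash
python3 q.py; python3 - <<'E'
from h import *
c=arm.get_calibration('wrist'); r=arm.get_state()['ee_pos']; d=np.array([-.0863,.9963])
im=arm.camera('wrist'); cv2.imwrite('pics/w9.png',cv2.convertScaleAbs(cv2.resize(im[10:300,100:410],None,fx=2,fy=2),alpha=1.8))
E
```

```text
11.07 [0.5305 0.0503 0.026 ] F [ 0.2  0.5 -0.3] M [ 0.01 -0.06 -0.05]
L [(60, 144), (63, 142), (66, 141), (69, 135), (72, 107), (75, 93), (204, 90), (207, 112), (210, 124), (213, 134), (216, 120), (219, 105)]
R [(60, 214), (63, 214), (66, 214), (69, 210), (72, 189), (75, 179), (78, 97), (205, 106), (208, 121), (211, 139), (214, 136), (217, 123), (220, 96)]
```

View pics/w9.png

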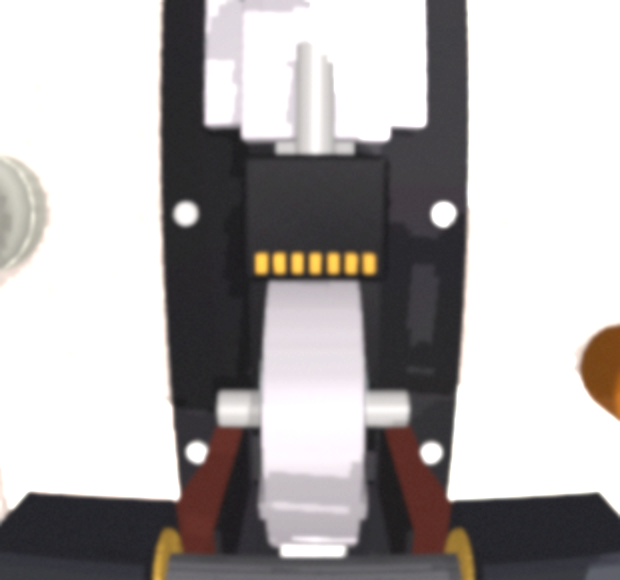

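Request:
jog_arm:
  delta_pos:
    - [-0.0001,0.0008,0]
    - [0,0.0008,0]
    - [-0.0001,0.0008,0]
    - [-0.0001,0.0007,0]
    - [0,0.0007,0]
  dr:
    - [0,0,0]
    - [0,0,0]
    - [0,0,0]
    - [0,0,0]
    - [0,0,0]

```text
t: 11.58
ee_pos: [0.5304, 0.0524, 0.026]
orientation: [0.0, 0.676, 0.737, -0.0]
contact_force: [-0.3, -1.1, 0.1]
gripper_width: 0.0389
```

Request:
jog_arm:
  delta_pos:
    - [0,0.0004,0]
    - [-0.0001,0.0004,0]
    - [0,0.0004,0]
    - [0,0.0004,0]
    - [0,0.0004,0]
  dr:
    - [0,0,0]
    - [0,0,0]
    - [0,0,0]
    - [0,0,0]
    - [0,0,0]

```text
t: 12.0
ee_pos: [0.5303, 0.0537, 0.026]
orientation: [0.0, 0.676, 0.737, -0.0]
contact_force: [-0.2, -2.8, 1.1]
gripper_width: 0.0388
```

```bash
python3 q.py
```

```text
12.0 [0.5303 0.0537 0.026 ] F [-0.2 -2.8  1.1] M [-0.81 -0.03  0.01]
L [(60, 145), (63, 145), (66, 143), (69, 142), (72, 142), (75, 133), (78, 103), (81, 100), (209, 72), (212, 108), (215, 118), (218, 134), (221, 125), (224, 113)]
R [(60, 214), (63, 213), (66, 214), (69, 213), (72, 214), (75, 204), (78, 181), (81, 176), (84, 110), (210, 94), (213, 118), (216, 131), (219, 138), (222, 103), (225, 96)]
```

Request:
jog_arm:
  delta_pos:
    - [0,0.0003,0]
    - [-0.0001,0.0003,0]
    - [0,0.0003,0]
    - [0,0.0003,0]
    - [0,0.0003,0]
  dr:
    - [0,0,0]
    - [0,0,0]
    - [0,0,0]
    - [0,0,0]
    - [0,0,0]

```text
t: 12.47
ee_pos: [0.5302, 0.0561, 0.0261]
orientation: [0.0, 0.676, 0.737, -0.0]
contact_force: [-0.3, -3.6, 3.4]
gripper_width: 0.0388
```

```bash
cat > f.py <<'E'
from h import *
s=arm.get_state(); print(s['ee_pos'].round(4),s['contact_force'].round(2),s['moment'].round(3))
E
python3 f.py
```

```text
[0.5302 0.0561 0.0261] [-0.29 -3.6   3.41] [-0.841 -0.01  -0.027]
```

Request:
jog_arm:
  delta_pos:
    - [0,0.0003,0]
    - [-0.0001,0.0003,0]
    - [0,0.0003,0]
    - [0,0.0003,0]
    - [0,0.0003,0]
  dr:
    - [0,0,0]
    - [0,0,0]
    - [0,0,0]
    - [0,0,0]
    - [0,0,0]

```text
t: 12.88
ee_pos: [0.5301, 0.0577, 0.026]
orientation: [0.0, 0.676, 0.737, 0.0]
contact_force: [-0.4, -2.9, 2.2]
gripper_width: 0.039
```

```bash
python3 f.py
```

```text
[0.5301 0.0577 0.026 ] [-0.43 -2.92  2.24] [-0.856  0.002  0.047]
```

Request:
jog_arm:
  delta_pos:
    - [0,0.0003,0]
    - [-0.0001,0.0003,0]
    - [0,0.0003,0]
    - [0,0.0003,0]
    - [0,0.0003,0]
  dr:
    - [0,0,0]
    - [0,0,0]
    - [0,0,0]
    - [0,0,0]
    - [0,0,0]

```text
t: 13.3
ee_pos: [0.53, 0.0591, 0.026]
orientation: [0.0, 0.676, 0.737, 0.0]
contact_force: [0.5, -3.6, 2.2]
gripper_width: 0.0388
```

```bash
python3 f.py
```

```text
[0.53   0.0591 0.026 ] [ 0.53 -3.61  2.18] [-0.789 -0.103  0.047]
```

Request:
jog_arm:
  delta_pos:
    - [0,0.0003,0]
    - [-0.0001,0.0003,0]
    - [0,0.0003,0]
    - [0,0.0003,0]
    - [0,0.0003,0]
  dr:
    - [0,0,0]
    - [0,0,0]
    - [0,0,0]
    - [0,0,0]
    - [0,0,0]

```text
t: 13.72
ee_pos: [0.5299, 0.0606, 0.026]
orientation: [0.0, 0.676, 0.737, 0.0]
contact_force: [-0.8, -3.4, 3.4]
gripper_width: 0.039
```

```bash
python3 f.py
```

```text
[0.5299 0.0606 0.026 ] [-0.84 -3.44  3.43] [-0.793 -0.125 -0.003]
```

Request:
jog_arm:
  delta_pos:
    - [0,0.0003,0]
    - [-0.0001,0.0003,0]
    - [0,0.0003,0]
    - [0,0.0003,0]
    - [0,0.0003,0]
  dr:
    - [0,0,0]
    - [0,0,0]
    - [0,0,0]
    - [0,0,0]
    - [0,0,0]

```text
t: 14.13
ee_pos: [0.5298, 0.0621, 0.026]
orientation: [0.0, 0.676, 0.737, -0.0]
contact_force: [-0.1, -3.8, 2.9]
gripper_width: 0.0393
```

```bash
python3 f.py
```

```text
[0.5298 0.0621 0.026 ] [-0.15 -3.78  2.89] [-0.831 -0.064 -0.015]
```

Request:
jog_arm:
  delta_pos:
    - [0,0.0003,0]
    - [-0.0001,0.0003,0]
    - [0,0.0003,0]
    - [0,0.0003,0]
    - [0,0.0003,0]
  dr:
    - [0,0,0]
    - [0,0,0]
    - [0,0,0]
    - [0,0,0]
    - [0,0,0]

```text
t: 14.55
ee_pos: [0.5297, 0.0636, 0.026]
orientation: [-0.0, 0.676, 0.737, -0.0]
contact_force: [0.4, -4.0, 3.1]
gripper_width: 0.0389
```

```bash
python3 f.py
```

```text
[0.5297 0.0636 0.026 ] [ 0.44 -3.95  3.11] [-0.843 -0.041 -0.021]
```

Request:
jog_arm:
  delta_pos:
    - [0,0.0003,0]
    - [0,0.0002,0]
    - [0,0.0003,0]
    - [0,0.0002,0]
    - [-0.0001,0.0002,0]
  dr:
    - [0,0,0]
    - [0,0,0]
    - [0,0,0]
    - [0,0,0]
    - [0,0,0]

```text
t: 14.97
ee_pos: [0.5296, 0.0648, 0.026]
orientation: [0.0, 0.676, 0.737, 0.0]
contact_force: [0.9, -3.8, 3.1]
gripper_width: 0.0391
```

```bash
python3 f.py
```

```text
[0.5296 0.0648 0.026 ] [ 0.92 -3.77  3.15] [-0.765 -0.084  0.004]
```

Request:
jog_arm:
  delta_pos:
    - [0,0.0002,0]
    - [0,0.0002,0]
    - [0,0.0002,0]
    - [0,0.0002,0]
    - [-0.0001,0.0002,0]
  dr:
    - [0,0,0]
    - [0,0,0]
    - [0,0,0]
    - [0,0,0]
    - [0,0,0]

```text
t: 15.38
ee_pos: [0.5295, 0.065, 0.026]
orientation: [0.0, 0.676, 0.737, -0.0]
contact_force: [-0.0, -6.1, 3.2]
gripper_width: 0.0392
```

```bash
python3 f.py
```

```text
[0.5295 0.065  0.026 ] [-0.03 -6.08  3.21] [-1.46  -0.15  -0.015]
```

Request:
jog_arm:
  delta_pos:
    - [0,0.0002,0]
    - [0,0.0002,0]
    - [0,0.0002,0]
    - [0,0,0]
    - [0,0,0]
  dr:
    - [0,0,0]
    - [0,0,0]
    - [0,0,0]
    - [0,0,0]
    - [0,0,0]

```text
t: 15.8
ee_pos: [0.5295, 0.065, 0.026]
orientation: [0.0, 0.676, 0.737, -0.001]
contact_force: [0.1, -7.3, 4.4]
gripper_width: 0.0387
```

```bash
python3 f.py
```

```text
[0.5295 0.065  0.026 ] [ 0.06 -7.32  4.37] [-1.636 -0.146  0.006]
```

Request:
jog_arm:
  delta_pos:
    - [0,-0.0005,0]
    - [0,-0.0008,0]
    - [0.0001,-0.001,0]
    - [0.0001,-0.0015,0]
    - [0.0001,-0.002,0]
  dr:
    - [0,0,0]
    - [0,0,0]
    - [0,0,0]
    - [0,0,0]
    - [0,0,0]

```text
t: 16.22
ee_pos: [0.5296, 0.0616, 0.0259]
orientation: [-0.0, 0.676, 0.737, 0.0]
contact_force: [-0.3, -0.3, -0.4]
gripper_width: 0.0388
```

Request:
jog_arm:
  delta_pos:
    - [0.0003,-0.003,0]
    - [0.0004,-0.005,0]
    - [0.0004,-0.005,0]
    - [0.0003,-0.004,0]
    - [0,-0.002,0]
  dr:
    - [0,0,0]
    - [0,0,0]
    - [0,0,0]
    - [0,0,0]
    - [0,0,0]

```text
t: 16.63
ee_pos: [0.5313, 0.0405, 0.0259]
orientation: [0.0, 0.676, 0.737, -0.0]
contact_force: [-0.3, 0.2, 0.0]
gripper_width: 0.0388
```

```bash
python3 q.py; python3 - <<'E'
from h import *
r=arm.get_state()['ee_pos']; c=arm.get_calibration('wrist'); d=np.array([-.0863,.9963])
for v in (160,170,180,190,200,210): print(v,(d@(onz(c,256,v,.058,True)-r)[:2]).round(4))
E
```

```text
16.63 [0.5313 0.0405 0.0259] F [-0.3  0.2  0. ] M [-0.02 -0.08 -0.04]
L [(167, 87), (170, 110), (173, 119), (176, 129), (179, 116), (182, 105)]
R [(89, 75), (92, 75), (95, 74), (167, 95), (170, 118), (173, 130), (176, 140), (179, 125), (182, 112)]
160 0.0492
170 0.0438
180 0.0383
190 0.0327
200 0.027
210 0.0211
```

Request:
jog_arm:
  delta_pos:
    - [0,-0.002,0.01]
    - [0,-0.005,0.025]
    - [0,-0.01,0.035]
    - [0,-0.02,0.035]
    - [0,-0.035,0.035]
  dr:
    - [0,0,0]
    - [0,0,0]
    - [0,0,0]
    - [0,0,0]
    - [0,0,0]

```text
t: 17.1
ee_pos: [0.5315, -0.0224, 0.1637]
orientation: [0.0, 0.674, 0.739, 0.001]
contact_force: [1.8, -0.3, 0.7]
gripper_width: 0.0389
```

Request:
jog_arm:
  delta_pos:
    - [0,-0.035,0.01]
    - [0,-0.035,0]
    - [0,-0.035,0]
    - [0,-0.035,0]
    - [0,-0.02,0]
  dr:
    - [0,0,0]
    - [0,0,0]
    - [0,0,0]
    - [0,0,0]
    - [0,0,0]

```text
t: 17.52
ee_pos: [0.5305, -0.1894, 0.1714]
orientation: [0.001, 0.677, 0.736, -0.0]
contact_force: [-0.3, -0.7, -0.1]
gripper_width: 0.0389
```

```bash
python3 - <<'E'
from h import *
a=arm.camera('top'); b=arm.camera('side')
for k,n in ((a,'top'),(b,'side')):
    o=cv2.imread(f'pics/{n}1.png'); c=arm.get_calibration(n); print(n,proj(c,(.531,.0815,.057)))
a=cv2.resize(a[180:270,125:305],None,fx=2,fy=2,interpolation=2)
b=b[150:300,165:315]; 
u,v=map(int,proj(arm.get_calibration('side'),(.531,.0815,.057)))
bb=cv2.resize(arm.camera('side')[v-25:v+25,u-25:u+25],(440,440),interpolation=2)
out=np.zeros((590,800,3),np.uint8); out[:180,:360]=a; out[190:590,:400]=cv2.resize(b,(400,400),interpolation=2); out[:440,360:800]=0; out[:440,360:800]=bb
cv2.imwrite('pics/fin.png',cv2.convertScaleAbs(out,alpha=1.8)); print(arm.get_state()['ee_pos'])
E
```

```text
top (np.float64(230.05472703475834), np.float64(213.91971488231513))
side (np.float64(251.39793743831495), np.float64(209.01113492058116))
[ 0.5308121  -0.18648728  0.17093334]
```

View pics/fin.png

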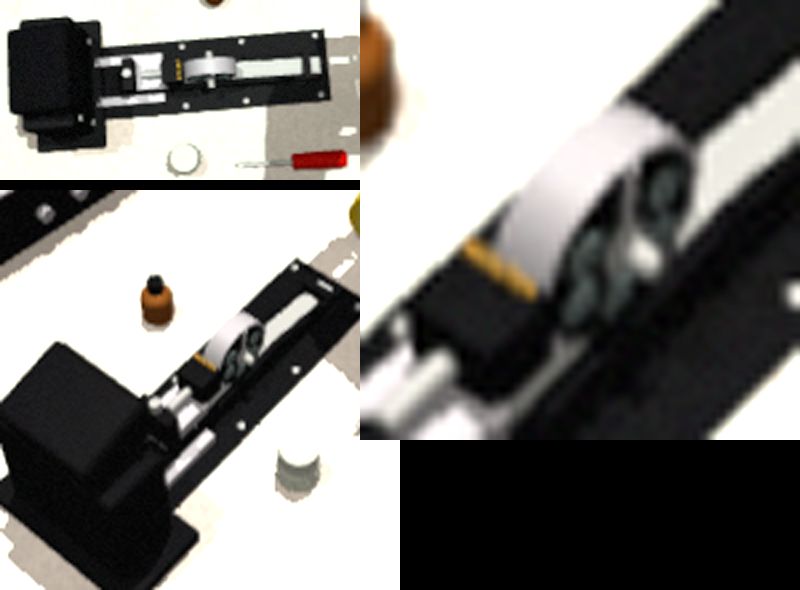

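The picture shows the wheel standing upright against the shoe. The light index bar at about crop (630,190) sits above the hub at (640,255), near the top. The bottle, jar and screwdriver are where they were. Handing in.

```bash
python3 -c "
from h import *
print(arm.close_job())"
```

```text
the job is handed in; nothing more can be done
None
```

The wheel is docked and the job is handed in at about 18 s. I rolled it up the track by both axle stubs, then over the crest. From there it rolled down to the shoe on its own.

- **Pressing home:** the shoe moved at a steady 3–4 N for about 11 mm. It then stopped dead while the force rose to 7.3 N, with no further movement. I took that as fully home, well under 14 N, and backed off. I judged it by feel only; I had no separate reading of the shoe's travel.
- **Last look:** the wheel was standing in the dock against the shoe with its index bar near the top. The bottle, jar and screwdriver looked undisturbed. I did not look closely at the other items again after the first pictures.
- **What went wrong:** the first approach passed over the stubs without touching the wheel, because the open fingertips sit higher than the reported tool point. I backed off, lowered the hand and repeated it.
- **Not measured:** I could not measure the contact force as the wheel met the shoe on its free roll of about 35–40 mm after the crest.

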